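# Index the slide carousel and draw out the reader boom to its mark

### The arm

A 6-joint arm with a two-finger parallel gripper is mounted at the origin on a cart in front of the work surface, level with it; the furniture and walls round the work are solid. World frame = base frame: x ahead of the robot, y to its left, z up, the work surface at z = 0. Lengths are in m, angles in rad, forces in N, time in s.
With the tool pointing down it reaches from about 0.375 to 0.9 m from the base axis. Payload 3.1 kg.
Tool frame: the origin (TCP) lies between the finger pads; the fingertips stand 22 mm ahead of it and the grasp point (between the pads) lies 3 mm ahead of it; z points along the fingers, y is the line along which they close (so a half turn about z gives the same grasp; the last joint's range is limited). The gripper opens to 87 mm and grips with 3 to 60 N. Pads are 19 mm wide; open, the fingers measure 117 mm over their backs; the gripper's body (75 mm by 190 mm) begins 51 mm behind the grasp point.
Start: joints at [-1.514, 0.527, 1.433, -0, 1.181, -0.178], TCP at [0.146, -0.608, 0.245] pointing down, gripper open.
Joint ranges: [-3.08, 3.08], [-0.75, 2.2], [0.22, 2.44], [-1.43, 4.57], [0, 2.65], [-2.85, 2.85]. Speed limits (rad/s): [2.79, 2.79, 3.14, 3.14, 3.14, 3.14].

### API

Orientations are given as a unit quaternion [x, y, z, w].
In Python, from rig import robot gives the robot as it stands.
- The arm moves only by the tool move_arm, never from a script. Its argument "series" is text: rows parted by semicolons, each of 6 numbers parted by spaces: the shift along the tool's x, y, z in mm, then the turn, a rotation vector about the tool's x, y, z in degrees. In form: dx dy dz ax ay az; .... A call has 1 to 8 rows; each row is the pose to reach, as a shift and turn from the pose commanded when the call began, along the tool's axes at that moment; what a row does not reach only later rows make up. A row lasts 1/12 s, in which the tool goes at most 41.7 mm and 7.16 degrees, less where a joint would pass 70% of its speed; a pose out of reach is approached as far as the arm can. A call with a gripper value outside its range is refused whole. "jaw" is the opening, from 0 (shut) to 1 (fully open), set as the call begins (left out, the last holds). The fingers move at their own pace and stop on an object; "newtons" is the grip in N (left out, the last holds). Time passes only in rows, so rows that repeat a pose let the fingers close. It gives the time, the measured TCP pose, the force, the opening and the grip force at its end, in the units of the state.
- robot.get_obs(): the state, without advancing time (a new reading comes with each control period).
- robot.camera(name): name is "side" or "top"; returns a dict with "img" (384x512x3 uint8, red, green, blue), "mtx" (3x3 intrinsics, pixels), "distortion" ([k1, k2, p1, p2, k3] as OpenCV has them; the pictures are not rectified), "world_to_cam" (4x4, takes a point from world to camera coordinates). Camera axes: x right, y down, z forward; pixel columns grow to the right and rows downward; lengths in m; the calibration is good to about 2 mm. A picture is of the moment at which its call begins. There is no depth.
- robot.hand_in(): hands the job in; it is judged then, once.
Trained networks look in a picture, given as the dict that the camera call returned (one of the last four; its "shot" number tells which), for a name from the list of things; names that differ only in an ending like _2 or _b are one class to them, and where a whole thing is asked for, a point or a joint stands for the part that bears it (a point fixed in the world has none). Each returns a list of dicts, best first, with "p" (0 to 1); they miss things now and then, are a little off and sometimes report something else, mostly with a low value. They report only what shows in the picture. A call takes as long as a camera call.
- robot.search_frame(picture, thing): "xyz" ([x, y, z] in m, in world coordinates, good to about 4 mm: the middle of the surface that is visible of it).
- robot.tip_of(picture, thing): "xyz" ([x, y, z] in m, in world coordinates, good to about 4 mm: a listed point, or the origin of a listed thing).
The state is a dict: "time": time; "q": joint angles; "joint_velocities": joint speeds; "joint_torque": joint torques, N m; "position": TCP position; "tool_rot": TCP orientation; "ft_force": force on the tool from outside, world axes, zero at the start; "moment": the same for the moment, N m; "grip_width": finger opening in m; "grip_force": force on a finger pad.
Only numpy, scipy, OpenCV 4.12 (cv2) and the standard library are available. Lean on these libraries where they do the work, as an engineer would, in place of code of your own. Each camera call takes 0.05 s, during which the arm holds its last target. There are 200 camera calls.

### The job

On the slide inspection station, turn the carousel by its blue knob exactly one click counter-clockwise (seen from above), so that the yellow-labelled slide comes to rest under the reader's lane, and let go of the knob. Then release the telescoping reader boom by squeezing its grip so that the red lock button goes in, and draw the boom out towards the carousel until its pointer stands at the orange clip on the scale, within the clip's width. A spring pulls the boom back, so finish while still holding the grip squeezed there, at rest; leave the bottles and the tape roll near the station alone.

Things in the scene. Friction and masses are not known exactly. Their poses are not given: they have to be found in the camera images.
- station: Slide inspection station, fixed; pose varies. Grey base plate 230 x 430 x 8 mm, from x = -115 to 115, y = -160 to 270 mm in this frame; origin on the worktop, z up. The y axis is the lane: the boom's white sleeve (36 mm wide, top 66 mm up, y = -150 to -42 mm) at the -y end, the carousel's axis at x = 0, y = 150 mm.
- carousel (a joint): Carousel angle, rad, about 0 at the start, grows counter-clockwise from above (white arrow). Six detents 60 degrees (1.047 rad) apart; a spring ball pulls it into the nearest (peak 0.1 N m). Black disc 208 mm wide, top 28 mm above the worktop, with six slides 1.4 mm thick; five have white label ends, the next one for the lane a yellow one.
- carousel_knob (a point): On the carousel's axis, in its blue bar knob, 55 mm above the worktop. The bar is 12 mm thick, 40 mm long, from 34 to 64 mm up, and turns with the carousel; this point's y axis runs along the bar (at joint value 0 along the station's y), x across it. Under it a round hub, 35 mm wide, up to 36 mm.
- boom (a joint): Extension of the telescoping boom, m: 0 fully home (up to 0.002 of play while locked), grows as it is drawn along the station's +y axis towards the carousel; end stop at 0.085. A spring pulls it home with 2.5 to 3.5 N. A hook locks it at home until the lock button is in.
- boom_grip (a point): Centre of the boom's grey grip block, 84 mm above the worktop; axes as the station's. Block 30 mm across the lane (x), 30 mm along it (y), from 57 to 100 mm up, both sides free down to 57 mm. The red lock button stands out 5 mm from its -x side (35 mm over all). At station x = 0, y = -22 mm when home; moves with the boom.
- lock_button (a joint): How far the red lock button is in, m: 0 out, 0.005 flush with the grip's side. It moves along the station's +x; cap 22 mm along the lane, 28 mm high, 68 to 96 mm above the worktop. The hook lets go from 0.0035 on; spring 3 N at rest, 8 N fully in. It springs out when let go; away from home the boom does not lock.
- boom_pointer (a point): Tip of the boom's pointer (black arm with a red end, 2.4 mm wide), 48 mm above the worktop, at station x = -50 mm and the same y as the grip's centre. It passes 2 mm above the white scale (ticks every 5 mm, top at 46 mm, station x = -66 to -40 mm).
- index_clip: Orange clip on the outer edge of the white scale, 8 mm wide along the lane (y), top 52 mm above the worktop. Origin in the middle of its width, 46 mm up; axes as the station's. Its place along the scale varies: the pointer travels about 40 to 70 mm from home to it. At the mark, pointer and clip agree in this y within 4 mm.
- reader_head (a point): Middle of the underside of the white reader head (34 x 34 mm, from 41 to 65 mm above the worktop, with a lens down to 36 mm), at the boom's front end, 47 mm ahead (+y) of the grip's centre; it passes over the slides.
- green_bottle: Loose small reagent bottle with green cap, 26 mm in diameter, 52 mm high, behind the station; origin at its underside. Leave alone.
- pink_bottle: Loose small reagent bottle with pink-red cap, 26 mm in diameter, 52 mm high, behind the station; origin at its underside. Leave alone.
- tape_roll: Loose roll of tape lying flat, 58 mm in diameter, 18 mm high, at the sleeve end of the station; origin at its underside. Leave alone.

How it is judged:
On the way, in this order (a step that is already met when the one before it is completed fails the run):
1. the carousel rests in the next detent counter-clockwise, the knob is let go, the boom still home (value of joint carousel between 0.93 and 1.16 rad and contact force between the fingers and carousel below 0.2 N and value of joint boom below 0.006 m), for 0.2 s.
2. the lock button is squeezed in with the boom still home (value of joint lock_button above 0.0033 m and value of joint boom below 0.008 m).
3. the boom is drawn out until its pointer is at the orange clip (y of boom_pointer in the frame of index_clip between -0.0045 and 0.0045 m), for 0.3 s.
At the end, for the whole second after the job is handed in: The pointer is within 4.5 mm of the clip's middle along the scale, at rest (under 10 mm/s); the fingers still squeeze the boom's grip (over 5 N, lock button over 3 mm in) against its spring; the carousel stands one click (60 degrees, within 6) counter-clockwise from the start (all of step 3 and velocity of joint boom between -0.01 and 0.01 m/s and contact force between the fingers and boom above 5 N and value of joint carousel between 0.93 and 1.16 rad and value of joint lock_button above 0.003 m); the arm keeps its last pose, push and grip.
It fails at once if the carousel is turned the wrong way or well past one click (value of joint carousel below -0.5 rad or value of joint carousel above 1.57 rad).
It fails at once if a bottle or the tape roll near the station is disturbed (moved over 25 mm) (distance of any of green_bottle, pink_bottle, tape_roll from where it was at the start of the episode above 0.025 m).
It also fails if it takes over 48 s, if anything falls off the work surface, if the arm or the gripper's body presses on something with over 40 N, if the wrist force passes 120 N, or if a joint passes its speed limit or range.

## Working session

There is one attempt and no reset: what is moved stays moved. The work goes in short steps, Python scripts to look and compute and a tool call to move; the robot and the scene stay as the last step left them, time stands still between calls to the robot, and variables do not carry over. Pictures are saved under pics/ and viewed, at most 10 in all, crops included, and the job is handed in when it is done.

Besides the shell and the picture viewer there is one more tool, called after "Request:" by a JSON object that holds its "name" and its "arguments". move_arm: Moves the arm, as the interface text tells. Its arguments: {"type":"object","properties":{"series":{"type":"string"},"jaw":{"type":"number"},"newtons":{"type":"number"}},"required":["series"]}

```bash
mkdir -p pics
python3 - <<'E'
from rig import robot
import cv2,numpy as np
o=robot.get_obs();print(o['time'],o['position'],o['tool_rot'],o['grip_width'])
for n in ("top","side"):
    c=robot.camera(n);cv2.imwrite(f"pics/{n}0.png",c['img'][:,:,::-1])
    print(n,np.round(np.linalg.inv(c['world_to_cam'])[:3,3],3))
    for t in ["station","carousel_knob","boom_grip","boom_pointer","index_clip","reader_head","green_bottle","pink_bottle","tape_roll"]:
        r=robot.tip_of(c,t)[:1]
        print(t,[(np.round(x['xyz'],4),round(x['p'],2)) for x in r])
E
```

```text
0.0 [ 0.14602475 -0.60699398  0.24357398] [ 9.93055899e-01  1.17638453e-01  6.98197735e-05 -1.08220489e-03] 0.08701299613134074
top [ 0.535 -0.024  1.115]
station [(array([ 0.5129, -0.0528, -0.0015]), 0.74)]
carousel_knob [(array([0.5552, 0.0913, 0.0514]), 0.85)]
boom_grip [(array([ 0.5074, -0.0691,  0.0786]), 0.81)]
boom_pointer [(array([ 0.4576, -0.058 ,  0.0461]), 0.77)]
index_clip [(array([0.4674, 0.0071, 0.0443]), 0.41)]
reader_head [(array([ 0.5218, -0.0284,  0.0393]), 0.8)]
green_bottle [(array([ 0.6344, -0.164 , -0.    ]), 0.65)]
pink_bottle []
tape_roll [(array([ 4.834e-01, -2.713e-01, -1.000e-04]), 0.87)]
side [ 0.622 -0.777  0.433]
station [(array([ 0.5134, -0.0506, -0.0015]), 0.74)]
carousel_knob [(array([0.5613, 0.0899, 0.0563]), 0.71)]
boom_grip [(array([ 0.5069, -0.0725,  0.0836]), 0.96)]
boom_pointer [(array([ 0.4606, -0.0571,  0.0489]), 0.73)]
index_clip [(array([0.4712, 0.0049, 0.0434]), 0.38)]
reader_head [(array([ 0.5251, -0.0242,  0.0411]), 0.91)]
green_bottle [(array([ 6.383e-01, -1.615e-01, -5.000e-04]), 0.9)]
pink_bottle [(array([ 0.6644, -0.0909, -0.0045]), 0.51)]
tape_roll [(array([ 0.4849, -0.2681, -0.0008]), 0.85)]
```

View pics/top0.png

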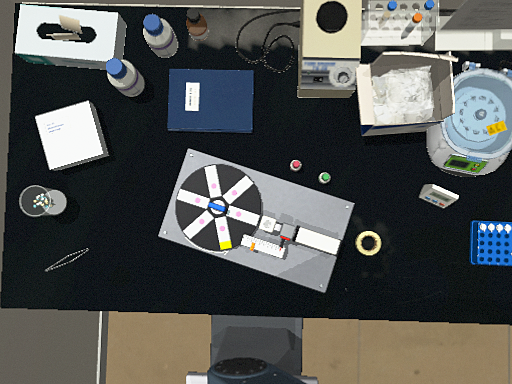

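View pics/side0.png

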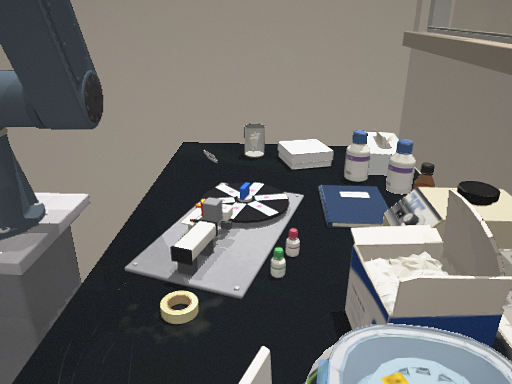

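The top view shows the plate with its corners near (190,150), (354,204), (326,290) and (160,237). The knob is at (217,207), the yellow slide at (225,240), the clip at (252,247) and the grip at (287,232). Next I fit the plate outline and check a crop with the pose overlaid.

```bash
cat > h.py <<'E'
from rig import robot
import cv2,numpy as np
def ray(c,px,z):
    n=cv2.undistortPoints(np.float64(px).reshape(-1,1,2),c['mtx'],np.float64(c['distortion'])).reshape(-1,2)
    M=np.array(c['world_to_cam']);R=M[:3,:3];o=-R.T@M[:3,3]
    d=np.c_[n,np.ones(len(n))]@R
    return o+d*((z-o[2])/d[:,2])[:,None]
def proj(c,P):
    M=np.array(c['world_to_cam']);return cv2.projectPoints(np.float64(P).reshape(-1,1,3),cv2.Rodrigues(M[:3,:3])[0],M[:3,3],c['mtx'],np.float64(c['distortion']))[0].reshape(-1,2)
def st2w(S,P):
    x,y,a=S;P=np.float64(P).reshape(-1,3);c,s=np.cos(a),np.sin(a)
    return np.c_[x+c*P[:,0]-s*P[:,1],y+s*P[:,0]+c*P[:,1],P[:,2]]
def w2st(S,P):
    x,y,a=S;P=np.float64(P).reshape(-1,3)-[x,y,0];c,s=np.cos(a),np.sin(a)
    return np.c_[c*P[:,0]+s*P[:,1],-s*P[:,0]+c*P[:,1],P[:,2]]
E
python3 - <<'E'
from h import *
c=robot.camera("top");g=cv2.cvtColor(c['img'],cv2.COLOR_RGB2GRAY)
m=cv2.morphologyEx((g>60).astype(np.uint8),cv2.MORPH_OPEN,np.ones((3,3)))
n,l,s,_=cv2.connectedComponentsWithStats(m);k=l[160,195] or l[270,320];print(s[l[270,320]],s[l[160,195]])
ct=max(cv2.findContours((l==l[270,320]).astype(np.uint8),cv2.RETR_EXTERNAL,cv2.CHAIN_APPROX_NONE)[0],key=cv2.contourArea)
h=cv2.convexHull(ct)
W=ray(c,h.reshape(-1,2).astype(float),0.008)
r=cv2.minAreaRect(W[:,:2].astype(np.float32)*1000);print(r)
b=cv2.boxPoints(r);print(b)
a=np.arctan2(.045,.1425)*-1
# refine yaw from rect long side
e=[b[(i+1)%4]-b[i] for i in range(4)];L=max(e,key=np.linalg.norm);L=L*np.sign(L[1]);a=np.arctan2(-L[0],L[1])
cen=np.array(r[0])/1000;o=cen-55e-3*np.array([-np.sin(a),np.cos(a)]);S=(o[0],o[1],a);print("S",S,np.degrees(a))
cl=[robot.tip_of(c,t)[0]['xyz'] if robot.tip_of(c,t) else None for t in ("index_clip","carousel_knob","boom_pointer")]
print([np.round(w2st(S,x)*1000,1) for x in cl if x is not None])
im=cv2.resize(c['img'][135:305,145:365],None,fx=3.5,fy=3.5,interpolation=cv2.INTER_CUBIC)[:,:,::-1].copy()
P=[[-.115,-.16,.008],[.115,-.16,.008],[.115,.27,.008],[-.115,.27,.008],[0,.15,.064],[0,.13,.064],[0,.17,.064],[0,-.022,.1],[-.05,-.022,.048],[-.018,-.042,.066],[.018,-.15,.066]]
for p in proj(c,st2w(S,P)): cv2.circle(im,tuple(int(v) for v in (p-[145,135]+.5)*3.5),3,(0,255,0),1)
cv2.imwrite("pics/ov.png",im)
E
```

```text
[  158   149   196   144 14477] [  158   149   196   144 14477]
((528.6937866210938, -0.7183990478515625), (430.1729431152344, 229.57737731933594), 72.98897552490234)
[[ 356.0025  -172.81241]
 [ 575.5355  -239.9766 ]
 [ 701.3851   171.37561]
 [ 481.85205  238.5398 ]]
S (np.float64(0.5126032221913338), np.float64(-0.05331206238269806), np.float32(-0.2968984)) -17.011024
[array([[-59.5,  45.3,  44.9]]), array([[  0.5, 150.2,  54.1]]), array([[-54.2, -19.6,  49.1]])]
```

View pics/ov.png

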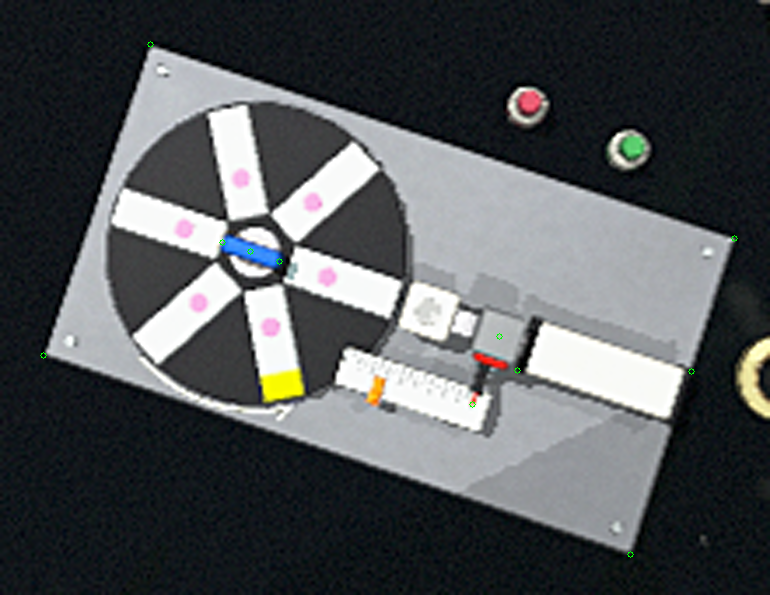

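The overlay matches the plate, the knob at (250,250) and the sleeve. The clip shows at crop (376,390) and the pointer tip at (473,400). I'll get the clip's y from its colour, relative to the pointer, then work out the first move.

```bash
cat >> h.py <<'E'
from scipy.spatial.transform import Rotation as Ro
S=(0.5126,-0.0533,-0.2969)
def delta(P_st,turn=0):
    """shift (mm) and rotvec (deg) in tool axes to TCP at station point, tool y along station x turned by `turn` deg"""
    o=robot.get_obs();R=Ro.from_quat(o['tool_rot']);p=st2w(S,P_st)[0]
    a=S[2]+np.radians(turn)
    y=np.array([np.cos(a),np.sin(a),0]);z=np.array([0,0,-1.]);x=np.cross(y,z)
    T=Ro.from_matrix(np.c_[x,y,z])
    print(round(o['time'],2),'st',np.round(w2st(S,o['position'])*1000,1),'mm',np.round(R.inv().apply(p-o['position'])*1000,1),'deg',np.round((R.inv()*T).as_rotvec(degrees=True),2),'f',np.round(o['ft_force'],1),'grip',o['grip_width'],o['grip_force'])
def marks(n="top"):
    c=robot.camera(n);h=cv2.cvtColor(c['img'],cv2.COLOR_RGB2HSV)
    for nm,lo,hi,z,y0,y1 in (("clip",(10,150,150),(20,255,255),.052,0,.08),("red",(0,120,90),(8,255,255),.048,-.05,.08)):
        v,u=np.nonzero(cv2.inRange(h,np.array(lo),np.array(hi)));
        if len(u)==0: print(nm,None);continue
        Q=w2st(S,ray(c,np.c_[u,v].astype(float),z))*1000;k=(Q[:,0]>-75)&(Q[:,0]<-42)&(Q[:,1]>y0*1000)&(Q[:,1]<y1*1000);w=1.
        print(nm,np.round(Q[k].mean(0),1),k.sum(),np.ptp(Q[k],0).round(1) if k.any() else '')
    return c
E
python3 - <<'E'
from h import *
marks();marks("side")
delta([0,.15,.16])
E
```

```text
clip [-61.   41.1  52. ] 15 [17.7  5.2  0. ]
red [-45.8 -22.   48. ] 2 [2.2 0.7 0. ]
clip [-60.4  43.3  52. ] 19 [14.6 39.6  0. ]
red [-50.6  17.3  48. ] 19 [17.4 79.1  0. ]
1.45 st [[-188.3 -637.4  244.5]] mm [ 562.1 -582.6   84.5] deg [  0.     0.   -59.48] f [ 0.8  0.4 -0.4] grip 0.08680638748420016 0.0
```

Request:
{"name": "move_arm", "arguments": {"series": "41 -42 0 0 0 -4; 70 -72 0 0 0 -8; 98 -102 0 0 0 -12; 127 -131 0 0 0 -16; 155 -161 0 0 0 -20; 184 -191 0 0 0 -24; 212 -220 0 0 0 -28; 241 -250 0 0 0 -32", "jaw": 0.6}}

```text
time: 2.12
position: [0.3155, -0.3186, 0.2448]
tool_rot: [0.922, 0.388, 0.0, 0.0]
ft_force: [0.8, 0.0, 0.1]
grip_width: 0.0533
grip_force: 0.0
```

```bash
python3 -c "
from h import *
delta([0,.15,.16])"
```

```text
2.12 st [[-110.8 -311.4  244.8]] mm [ 460.8 -113.4   84.7] deg [ 4.000e-02  1.000e-02 -2.732e+01] f [0.8 0.  0.1] grip 0.05331846209182075 0.0
```

Request:
{"name": "move_arm", "arguments": {"series": "38 -10 7 0 0 -5; 77 -19 14 0 0 -10; 115 -28 21 0 0 -15; 154 -38 28 0 0 -20; 192 -47 35 0 0 -25; 230 -57 42 0 0 -27.3; 269 -66 49 0 0 -27.3; 307 -76 56 0 0 -27.3"}}

```text
time: 2.78
position: [0.477, -0.0463, 0.1885]
tool_rot: [0.805, 0.594, 0.0, 0.001]
ft_force: [0.3, -0.6, 0.5]
grip_width: 0.0522
grip_force: 0.0
```

```bash
python3 -c "
from h import *
delta([0,.15,.12])"
```

```text
2.78 st [[-36.1  -3.7 188.5]] mm [153.8  35.6  68.6] deg [ 0.07  0.   -0.17] f [ 0.3 -0.6  0.5] grip 0.05216194435843081 0.0
```

Request:
{"name": "move_arm", "arguments": {"series": "32 7 10 0 0 0; 64 15 20 0 0 0; 96 22 35 0 0 0; 128 30 50 0 0 0; 154 36 68 0 0 0; 154 36 68 0 0 0; 154 36 68 0 0 0; 154 36 68 0 0 0"}}

```text
time: 3.45
position: [0.5554, 0.0882, 0.1206]
tool_rot: [0.805, 0.594, -0.0, -0.0]
ft_force: [-0.9, -0.1, 0.9]
grip_width: 0.052
grip_force: 0.0
```

```bash
python3 -c "
from h import *
delta([0,.15,.061])
c=robot.camera('side')
im=cv2.resize(c['img'][130:300,130:330],None,fx=3,fy=3,interpolation=cv2.INTER_CUBIC)
cv2.imwrite('pics/s1.png',im[:,:,::-1])"
```

```text
3.45 st [[ -0.5 147.8 120.6]] mm [ 2.2  0.5 59.6] deg [-0.03  0.03 -0.15] f [-0.9 -0.1  0.9] grip 0.05202844880689676 0.0
```

View pics/s1.png

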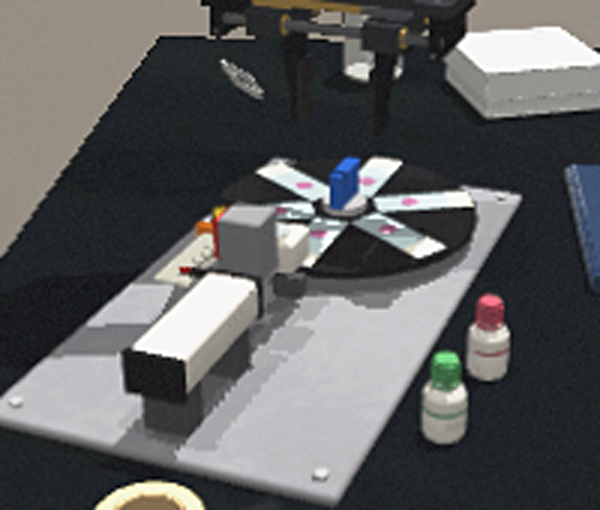

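The fingers (300,90) and (378,90) straddle the blue knob at (345,180). I'm going down and closing on it.

Request:
{"name": "move_arm", "arguments": {"series": "2 0.5 20 0 0 0; 2 0.5 40 0 0 0; 2 0.5 59 0 0 0; 2 0.5 59 0 0 0; 2 0.5 59 0 0 0"}}

```text
time: 3.92
position: [0.5562, 0.0891, 0.0618]
tool_rot: [0.805, 0.593, -0.001, -0.0]
ft_force: [0.5, 0.3, 0.2]
grip_width: 0.0525
grip_force: 0.0
```

Request:
{"name": "move_arm", "arguments": {"series": "0 0 0 0 0 0; 0 0 0 0 0 0; 0 0 0 0 0 0; 0 0 0 0 0 0; 0 0 0 0 0 0; 0 0 0 0 0 0; 0 0 0 0 0 0; 0 0 0 0 0 0", "jaw": 0, "newtons": 15}}

```text
time: 4.58
position: [0.5579, 0.09, 0.0618]
tool_rot: [0.805, 0.594, 0.001, 0.001]
ft_force: [1.9, -0.9, -0.4]
grip_width: 0.0124
grip_force: 15.0
```

Request:
{"name": "move_arm", "arguments": {"series": "0 0 0 0 0 -4; 0 0 0 0 0 -8; 0 0 0 0 0 -12; 0 0 0 0 0 -16; 0 0 0 0 0 -20; 0 0 0 0 0 -24; 0 0 0 0 0 -28; 0 0 0 0 0 -32", "newtons": 30}}

```text
time: 5.25
position: [0.5589, 0.09, 0.0618]
tool_rot: [0.609, 0.793, 0.001, 0.002]
ft_force: [3.0, -1.1, -2.4]
grip_width: 0.0117
grip_force: 30.0
```

Request:
{"name": "move_arm", "arguments": {"series": "0 0 0 0 0 -4; 0 0 0 0 0 -8; 0 0 0 0 0 -12; 0 0 0 0 0 -16; 0 0 0 0 0 -20; 0 0 0 0 0 -24; 0 0 0 0 0 -28; 0 0 0 0 0 -28"}}

```text
time: 5.92
position: [0.5596, 0.0904, 0.0618]
tool_rot: [0.399, 0.917, 0.001, 0.003]
ft_force: [5.6, 1.5, -2.7]
grip_width: 0.0118
grip_force: 30.0
```

```bash
python3 -c "
from h import *
delta([0,.15,.061],60)
c=robot.camera('side')
im=cv2.resize(c['img'][130:300,130:330],None,fx=3,fy=3,interpolation=cv2.INTER_CUBIC)
cv2.imwrite('pics/s2.png',im[:,:,::-1])"
```

```text
5.92 st [[  2.9 151.2  61.8]] mm [ 1.9 -2.5  0.8] deg [ 0.26  0.22 -0.06] f [ 5.6  1.5 -2.7] grip 0.011829288007710305 30.01747901143972
```

View pics/s2.png

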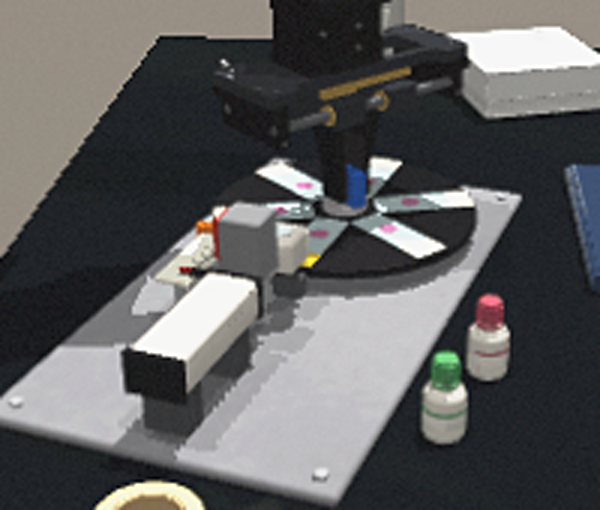

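The yellow label now sits in the lane at (313,262), just ahead of the reader head. I'm letting go and rising.

Request:
{"name": "move_arm", "arguments": {"series": "0 0 0 0 0 0; 0 0 0 0 0 0; 0 0 0 0 0 0; 0 0 0 0 0 0; 0 0 0 0 0 0; 0 0 0 0 0 0; 0 0 0 0 0 0; 0 0 0 0 0 0", "jaw": 0.65}}

```text
time: 6.63
position: [0.5567, 0.0902, 0.0615]
tool_rot: [0.4, 0.916, -0.0, -0.0]
ft_force: [0.5, -0.0, 0.3]
grip_width: 0.0542
grip_force: 0.0
```

Request:
{"name": "move_arm", "arguments": {"series": "0 0 -15 0 0 0; 0 0 -35 0 0 0; 0 0 -60 0 0 0; 0 0 -90 0 0 4; 0 0 -100 0 0 10; 0 0 -100 0 0 16; 0 0 -100 0 0 22; 0 0 -100 0 0 28"}}

```text
time: 7.3
position: [0.5568, 0.0902, 0.1621]
tool_rot: [0.612, 0.791, 0.0, 0.0]
ft_force: [-0.1, 0.5, 0.2]
grip_width: 0.0566
grip_force: 0.0
```

```bash
python3 -c "
from h import *
delta([0.002,-.022,.15])
c=marks()
for t in ('index_clip','carousel_knob','boom_pointer','boom_grip'):
  print(t,[(w2st(S,x['xyz']).round(4),x['p']) for x in robot.tip_of(c,t)[:1]])
im=cv2.resize(c['img'][135:305,145:365],None,fx=3.5,fy=3.5,interpolation=cv2.INTER_CUBIC)
cv2.imwrite('pics/t2.png',im[:,:,::-1])"
```

```text
7.3 st [[  0.3 150.2 162.1]] mm [-147.7  -88.6   12.1] deg [ 0.05  0.   31.53] f [-0.1  0.5  0.2] grip 0.05663582195898732 0.0
clip [-61.9  41.9  52. ] 24 [17.7  6.6  0. ]
red [-45.8 -22.   48. ] 2 [2.2 0.7 0. ]
index_clip [(array([[-0.0597,  0.0476,  0.0469]]), 0.55)]
carousel_knob []
boom_pointer [(array([[-0.0513, -0.0169,  0.0459]]), 0.6)]
boom_grip []
```

View pics/t2.png

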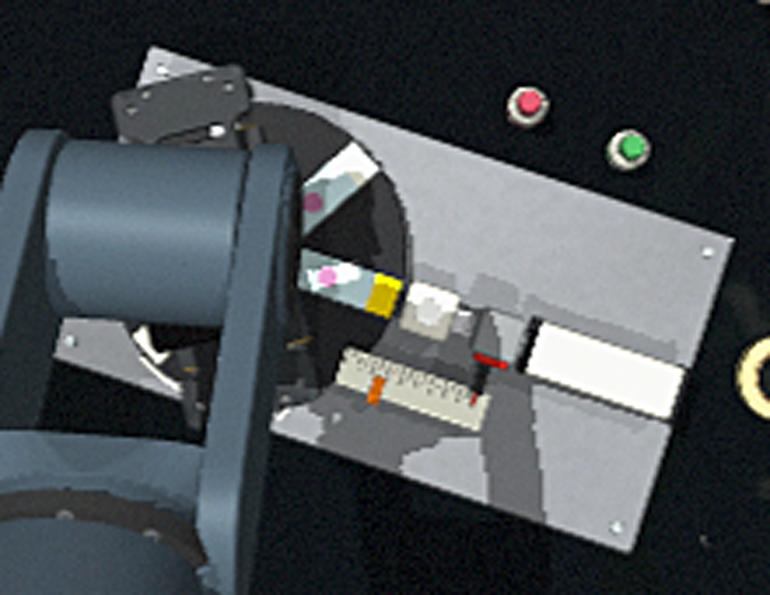

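The carousel is one click round, with yellow in the lane at (384,295). The clip is about 64 mm from the pointer, both by colour and by the network. Next I move over the grip.

Request:
{"name": "move_arm", "arguments": {"series": "-25 -15 0 0 0 5; -50 -30 0 0 0 10; -75 -45 0 0 0 15; -100 -60 0 0 0 20; -125 -75 0 0 0 25; -148 -88.5 6 0 0 31.5; -148 -88.5 12 0 0 31.5; -148 -88.5 12 0 0 31.5"}}

```text
time: 8.22
position: [0.5082, -0.0765, 0.1486]
tool_rot: [0.803, 0.597, -0.001, -0.001]
ft_force: [0.6, 0.5, 0.5]
grip_width: 0.0567
grip_force: 0.0
```

```bash
python3 -c "
from h import *
delta([-0.001,-.022,.085])"
```

```text
8.22 st [[  2.6 -23.4 148.6]] mm [ 1.4 -3.4 63.6] deg [-0.13 -0.02  0.27] f [0.6 0.5 0.5] grip 0.05665280395152879 0.0
```

Request:
{"name": "move_arm", "arguments": {"series": "1 -2.5 0 0 0 0; 1 -2.5 20 0 0 0; 1 -2.5 42 0 0 0; 1 -2.5 63 0 0 0; 1 -2.5 63 0 0 0; 1 -2.5 63 0 0 0"}}

```text
time: 8.72
position: [0.5064, -0.0723, 0.086]
tool_rot: [0.801, 0.598, -0.001, -0.001]
ft_force: [-0.1, 0.4, 0.4]
grip_width: 0.0564
grip_force: 0.0
```

```bash
python3 -c "
from h import *
delta([0,-.022,.085])
c=robot.camera('side')
im=cv2.resize(c['img'][150:290,130:310],None,fx=3.5,fy=3.5,interpolation=cv2.INTER_CUBIC)
cv2.imwrite('pics/s3.png',im[:,:,::-1])"
```

```text
8.72 st [[ -0.3 -20.   86. ]] mm [-2.   0.3  1. ] deg [-0.15 -0.02  0.48] f [-0.1  0.4  0.4] grip 0.056391921053445926 0.0
```

View pics/s3.png

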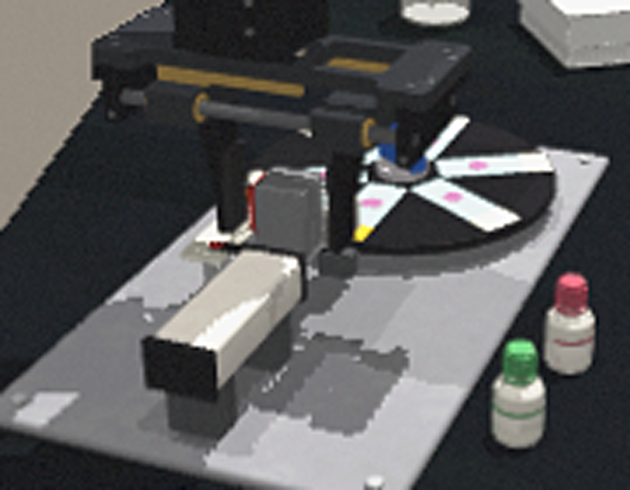

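The fingers at (230,190) and (343,195) straddle the grip and its red button (252,200). I'm squeezing now.

Request:
{"name": "move_arm", "arguments": {"series": "-2 0.5 0.5 0 0 0; -2 0.5 0.5 0 0 0; -2 0.5 0.5 0 0 0; -2 0.5 0.5 0 0 0; -2 0.5 0.5 0 0 0; -2 0.5 0.5 0 0 0; -2 0.5 0.5 0 0 0; -2 0.5 0.5 0 0 0", "jaw": 0, "newtons": 30}}

```text
time: 9.43
position: [0.5074, -0.076, 0.0866]
tool_rot: [0.802, 0.597, 0.0, 0.0]
ft_force: [-0.2, 0.9, 6.8]
grip_width: 0.0298
grip_force: 30.0
```

```bash
python3 -c "
from h import *
delta([0,.042,.085])"
```

```text
9.43 st [[  1.6 -23.3  86.6]] mm [65.3 -1.3  1.6] deg [ 0.07 -0.    0.3 ] f [-0.2  0.9  6.8] grip 0.02975403745159718 29.99832131597941
```

Request:
{"name": "move_arm", "arguments": {"series": "5 0 0 0 0 0; 12 0 0 0 0 0; 20 0 0 0 0 0; 28 0 0 0 0 0; 36 0 0 0 0 0; 44 0 0 0 0 0; 50 0 0 0 0 0; 54 0 0 0 0 0"}}

```text
time: 10.1
position: [0.523, -0.0246, 0.0866]
tool_rot: [0.802, 0.597, 0.0, 0.001]
ft_force: [-1.2, -3.3, 4.7]
grip_width: 0.03
grip_force: 30.0
```

Request:
{"name": "move_arm", "arguments": {"series": "3 0 0 0 0 0; 6 0 0 0 0 0; 8 0 0 0 0 0; 8 0 0 0 0 0; 8 0 0 0 0 0; 8 0 0 0 0 0"}}

```text
time: 10.6
position: [0.5252, -0.0173, 0.0866]
tool_rot: [0.802, 0.597, 0.0, 0.001]
ft_force: [-1.4, -2.2, 4.9]
grip_width: 0.0296
grip_force: 30.0
```

```bash
python3 -c "
from h import *
delta([0,.042,.085])
c=marks()
for n in ('top','side'):
  d=c if n=='top' else robot.camera(n)
  for t in ('index_clip','boom_pointer'):
    print(n,t,[(w2st(S,x['xyz']).round(4),x['p']) for x in robot.tip_of(d,t)[:1]])
  if n=='side': b=cv2.resize(d['img'][170:270,150:290],(784,560),interpolation=cv2.INTER_CUBIC)
a=cv2.resize(c['img'][215:275,215:305],(780,520),interpolation=cv2.INTER_CUBIC)
cv2.imwrite('pics/t4.png',a[:,:,::-1]);cv2.imwrite('pics/s4.png',b[:,:,::-1])"
```

```text
10.6 st [[ 1.6 38.1 86.6]] mm [ 3.9 -1.5  1.6] deg [0.09 0.05 0.33] f [-1.4 -2.2  4.9] grip 0.029647436029597702 30.004185224606772
clip [nan nan nan] 0 
red [nan nan nan] 0 
top index_clip []
top boom_pointer []
side index_clip [(array([[-0.0569,  0.0419,  0.0459]]), 0.35)]
side boom_pointer [(array([[-0.0475,  0.0438,  0.0476]]), 0.95)]h.py:31: RuntimeWarning: Mean of empty slice.
  print(nm,np.round(Q[k].mean(0),1),k.sum(),np.ptp(Q[k],0).round(1) if k.any() else '')
  ret = um.true_divide(
```

View pics/t4.png

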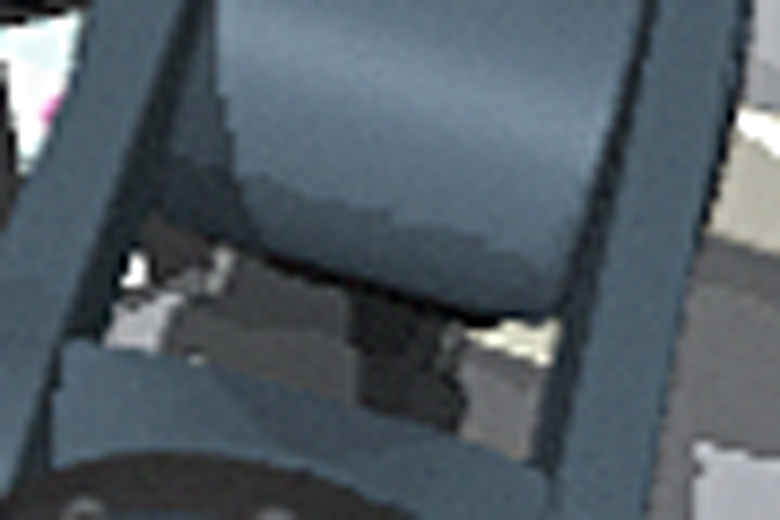

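From above, the arm hides the scale. I'll use the side view.

View pics/s4.png

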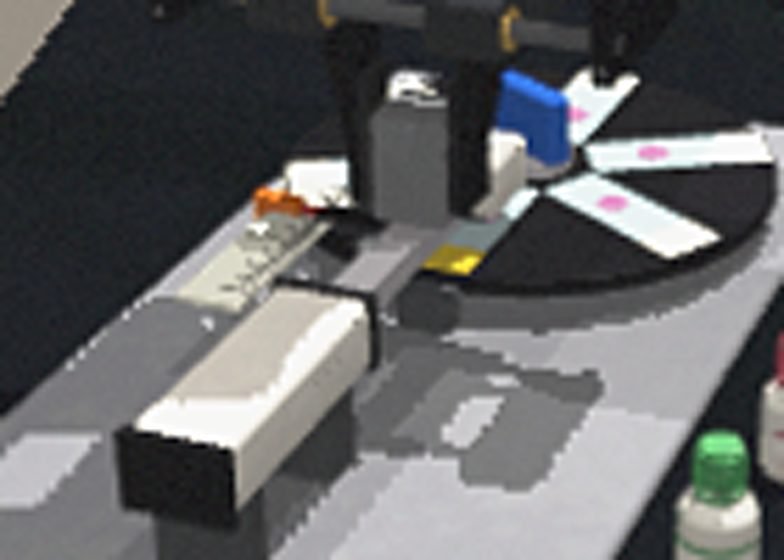

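Run:
```python
from h import *
im=lambda f:cv2.imread('pics/'+f)
c=robot.camera('side')
def cen(img,lo,hi,box):
    h=cv2.cvtColor(img,cv2.COLOR_RGB2HSV);m=cv2.inRange(h,np.array(lo),np.array(hi));v,u=np.nonzero(m)
    k=(u>box[0])&(u<box[1])&(v>box[2])&(v<box[3]);return np.c_[u,v][k].astype(float)
i0=im('side0.png')[:,:,::-1].copy()
for nm,i in (('home',i0),('now',c['img'])):
    o=cen(i,(9,140,110),(22,255,255),(190,212,195,215))
    r=np.r_[cen(i,(0,120,70),(7,255,255),(180,215,200,228)),cen(i,(174,120,70),(180,255,255),(180,215,200,228))]
    print(nm,'orange',len(o),o.mean(0) if len(o) else '', 'red',r.tolist(), (w2st(S,ray(c,r,.048))*1000).round(0)[:,:2].tolist() if len(r) else '')
    if len(o): print((w2st(S,ray(c,o,.052))*1000).round(0)[:,:2].tolist())
for y in (.036,.040,.044,.048): print(y,proj(c,st2w(S,[[-.05,y,.048],[-.058,y,.052],[-.058,y,.046]])).round(1).tolist())
print(proj(c,st2w(S,[-.05,-.022,.048])))
delta([0,.042,.085])
a=cv2.resize(np.vstack([i0[185:235,170:240],c['img'][185:235,170:240]]),(420,600),interpolation=cv2.INTER_NEAREST)
for k,y0 in ((0,0),(1,50)):
  for y,col in ((.038,(0,255,0)),(.042,(0,255,255)),(.046,(255,0,255))):
    p=(proj(c,st2w(S,[[-.066,y,.052],[-.05,y,.048]]))-[170,185]+.5)+[0,y0];p=(p*6).astype(int)
    for q in p: cv2.circle(a,tuple(int(t) for t in q),2,col,-1)
cv2.imwrite('pics/s5.png',a[:,:,::-1])
```

```text
home orange 25 [198.68 204.2 ] red [[202.0, 203.0], [202.0, 204.0], [201.0, 206.0], [202.0, 206.0], [201.0, 207.0], [202.0, 207.0], [201.0, 208.0], [202.0, 208.0], [201.0, 209.0], [202.0, 209.0], [202.0, 210.0], [202.0, 211.0], [202.0, 212.0], [202.0, 213.0], [202.0, 214.0], [202.0, 215.0], [190.0, 219.0], [191.0, 219.0], [192.0, 219.0], [193.0, 219.0], [190.0, 220.0], [191.0, 220.0], [192.0, 220.0], [193.0, 220.0], [201.0, 203.0], [201.0, 204.0], [201.0, 205.0], [202.0, 205.0], [194.0, 219.0]] [[-61.0, 57.0], [-59.0, 52.0], [-56.0, 43.0], [-54.0, 43.0], [-54.0, 38.0], [-52.0, 39.0], [-52.0, 34.0], [-50.0, 35.0], [-50.0, 30.0], [-48.0, 31.0], [-46.0, 26.0], [-44.0, 22.0], [-42.0, 18.0], [-40.0, 14.0], [-38.0, 10.0], [-36.0, 6.0], [-50.0, -18.0], [-48.0, -18.0], [-46.0, -17.0], [-45.0, -16.0], [-48.0, -22.0], [-46.0, -22.0], [-44.0, -21.0], [-43.0, -20.0], [-63.0, 56.0], [-61.0, 52.0], [-59.0, 47.0], [-57.0, 48.0], [-43.0, -16.0]]
[[-60.0, 70.0], [-60.0, 65.0], [-60.0, 59.0], [-61.0, 53.0], [-59.0, 54.0], [-69.0, 45.0], [-69.0, 40.0], [-67.0, 40.0], [-65.0, 41.0], [-63.0, 42.0], [-61.
[... 512 characters left out ...]
.0], [-59.0, 38.0], [-57.0, 39.0], [-55.0, 40.0], [-53.0, 41.0], [-51.0, 41.0], [-62.0, 32.0], [-60.0, 32.0], [-58.0, 33.0], [-56.0, 34.0], [-55.0, 35.0], [-53.0, 35.0], [-51.0, 36.0], [-49.0, 37.0], [-60.0, 27.0], [-58.0, 28.0], [-56.0, 29.0], [-54.0, 30.0], [-52.0, 30.0], [-50.0, 31.0], [-48.0, 32.0], [-46.0, 33.0]]
0.036 [[202.3, 207.8], [198.8, 205.5], [198.9, 208.0]]
0.04 [[203.1, 207.0], [199.7, 204.7], [199.8, 207.3]]
0.044 [[204.0, 206.2], [200.5, 204.0], [200.6, 206.5]]
0.048 [[204.8, 205.5], [201.4, 203.2], [201.5, 205.7]]
[[189.23121942 219.78525924]]
10.95 st [[ 1.6 38.  86.6]] mm [ 4.  -1.6  1.6] deg [0.09 0.05 0.32] f [ 0.6 -3.1  5.1] grip 0.02968378074514063 30.003112967788184
```

View pics/s5.png

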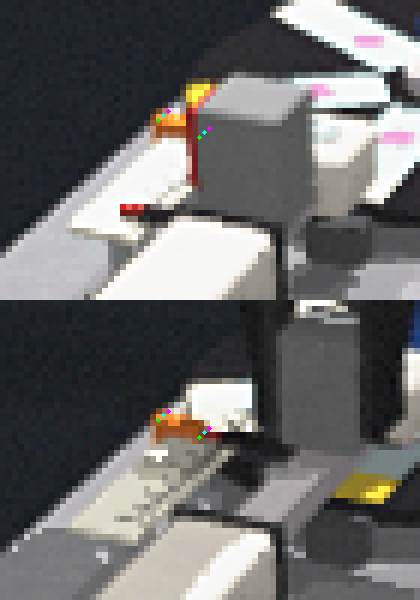

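The side view puts the pointer's travel at about 61 mm, which agrees with the TCP. The clip is at about 64 mm, so I'm adding 2.5 mm and settling.

Request:
{"name": "move_arm", "arguments": {"series": "1 0 0 0 0 0; 2 0 0 0 0 0; 2.5 0 0 0 0 0; 2.5 0 0 0 0 0; 2.5 0 0 0 0 0; 2.5 0 0 0 0 0; 2.5 0 0 0 0 0; 2.5 0 0 0 0 0"}}

```text
time: 11.62
position: [0.526, -0.015, 0.0866]
tool_rot: [0.802, 0.597, 0.0, 0.001]
ft_force: [-1.4, -2.9, 5.0]
grip_width: 0.03
grip_force: 30.0
```

```bash
python3 -c "
from h import *
delta([0,.042,.085])
print(robot.hand_in())"
```

```text
11.62 st [[ 1.6 40.5 86.6]] mm [ 1.5 -1.6  1.6] deg [0.09 0.05 0.32] f [-1.4 -2.9  5. ] grip 0.02997045892683878 30.003227924498788
the job is handed in; nothing more can be done
None
```

I handed the job in at 11.6 s: the carousel is one click counter-clockwise with the yellow slide in the lane, and the boom is held squeezed at 30 N, drawn out about 64 mm to the orange clip (estimated to within about 2 mm); no verdict came back.

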